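# Press the proud tappets home in a cylinder head

### The job

In the cylinder head on the bench, one tappet in each of the three cylinders still stands proud of its neighbours. With a fingertip, gently press these three tappets down fully home, cylinder by cylinder from the timing end (the end with the deep open chain well) to the other end. Do not pull any tappet out, and leave everything else on the bench where it is.

Things in the scene. Friction and masses are not known exactly. Their poses are not given: they have to be found in the camera images.
- head: Bare aluminium cylinder head of a three-cylinder, twelve-valve engine, 327 mm long, 176 mm wide (up to 115 mm to one side over the studs), 131 mm tall, lying fast on two battens at any yaw. Origin: on the bench under the middle of the twelve tappets. x: along the head to the timing end, where the open chain well is; y: to the inlet side; z: up. Cylinder 1 is next to the timing end.
- deck (a point): Middle of the tappet deck, 95 mm above the head's origin. Tappets in two rows, y = +42 and -42 mm; cylinders 1, 2, 3 have theirs at x = 80, 0, -80, each +/- 19 mm. Heights over the bench: tappet bosses 112 mm, crowns of home tappets 115 mm, plug wells on the centre line 110 mm, 10 mm wall all round 131 mm (inner face 36 mm from row centre lines, 22 mm or more past the last tappet centres).
- timing_end (a point): Middle of the mouth of the open chain well at the timing end of the head: 155 mm from the head's origin along its x, 131 mm above the bench. The well is 44 mm along x, 156 mm across and about 107 mm deep.
- crown1 (a point): Centre of the flat crown (top face) of the proud tappet of cylinder 1, nearest the timing end; it may be any of that cylinder's four tappets. A tappet is a dark coated steel bucket 31 mm in diameter and 26 mm tall, upright in a bored boss 41 mm in diameter. Starts 123 to 128 mm above the bench, 115 mm when fully home.
- tappet1 (a joint): Travel of that tappet down its bore, m: starts at 0.003 to 0.008, 0.016 is fully home on the valve stem, a firm stop (it gives about 1 mm more under 30 N); 0 is fully drawn up. It slides down in oil with a drag of about 4 N (a little more when pressed fast), needs no holding down and stays where it is left.
- crown2 (a point): Centre of the flat crown (top face) of the proud tappet of cylinder 2, in the middle; it may be any of that cylinder's four tappets. Same tappet as in cylinder 1. Starts 123 to 128 mm above the bench, 115 mm when fully home.
- tappet2 (a joint): Travel of that tappet down its bore, m: starts at 0.003 to 0.008, 0.016 is fully home on the valve stem, a firm stop (it gives about 1 mm more under 30 N); 0 is fully drawn up. It slides down in oil with a drag of about 4 N (a little more when pressed fast), needs no holding down and stays where it is left.
- crown3 (a point): Centre of the flat crown (top face) of the proud tappet of cylinder 3, farthest from the timing end; it may be any of that cylinder's four tappets. Same tappet as in cylinder 1. Starts 123 to 128 mm above the bench, 115 mm when fully home.
- tappet3 (a joint): Travel of that tappet down its bore, m: starts at 0.003 to 0.008, 0.016 is fully home on the valve stem, a firm stop (it gives about 1 mm more under 30 N); 0 is fully drawn up. It slides down in oil with a drag of about 4 N (a little more when pressed fast), needs no holding down and stays where it is left.
- dial_stand: Dial gauge on a magnetic stand, 245 mm tall, base 60 x 50 mm, its arm reaching 110 mm to its own +y. Origin: middle of the base, on the bench. Leave alone.
- oil_bottle: Gold oil bottle, 64 mm in diameter, 170 mm tall. Origin: middle of its foot. Leave alone.
- old_tappet0: One of three worn, bright tappets, 31 mm in diameter and 26 mm tall, standing loose in a black plastic tray 60 x 150 x 22 mm beside the head. Origin: middle of its foot. Leave alone.
- old_tappet1: As old_tappet0, middle compartment of the tray.
- old_tappet2: As old_tappet0, third compartment.
- bore1: Bore of the proud tappet of cylinder 1, with the tappet in it. Origin: on the bore's axis at the top of its boss, 112 mm above the bench.
- bore2: Bore of the proud tappet of cylinder 2, with the tappet in it. Origin: on the bore's axis at the top of its boss, 112 mm above the bench.
- bore3: Bore of the proud tappet of cylinder 3, with the tappet in it. Origin: on the bore's axis at the top of its boss, 112 mm above the bench.
Not all that is in view belongs to the job. Leave any yellow look-alike of the old_tappet2 alone.

How it is judged:
By the outcome, as a careful person would: the job done as asked, in the order asked, and still so for the second after the job is handed in, with the robot touching nothing.
It also fails if it takes over 40 s, if anything falls off the work surface, if the arm or the gripper's body presses on something with over 40 N, if the wrist force passes 120 N, or if a joint passes its speed limit or range.

### The arm

A 6-joint arm with a two-finger parallel gripper is mounted at the origin on the work surface. World frame = base frame: x ahead of the robot, y to its left, z up, the work surface at z = 0. Lengths are in mm, angles in rad, forces in N, time in s.
With the tool pointing down it reaches from about 350 to 975 mm from the base axis. Payload 7.1 kg.
Tool frame: the origin (TCP) lies on the front face of the gripper's body, between the roots of the fingers; the fingertips stand 80 mm ahead of it and the grasp point (between the pads) lies 61 mm ahead of it (env.tips_ahead is the distance from the TCP to the fingertips, in mm); z points along the fingers, y is the line along which they close (so a half turn about z gives the same grasp; the last joint's range is limited). The gripper opens to 88 mm and grips with 3 to 60 N. Pads are 20 mm wide; open, the fingers measure 115 mm over their backs; the gripper's body (75 mm by 178 mm) begins 61 mm behind the grasp point.
Start: joints at [-1.217, 0.423, 1.63, -0, 1.089, -0.019], TCP at [227.657, -582.046, 302.675] pointing down, gripper open.
Joint ranges: [-3, 3], [-0.9, 2.11], [0.09, 2.58], [-1.31, 4.45], [0.11, 2.69], [-2.54, 2.54]. Speed limits (rad/s): [2.39, 2.39, 3.01, 3.14, 3.14, 3.14].

### API

Orientations are given as a unit quaternion [x, y, z, w].
In Python, from station import env, set_gripper, viewer, workorder gives the robot as it stands. Calls block until the motion is done:
- env.reach(position, orientation): joint-space move of the TCP to a pose.
- env.move_l(position, rot=None, rate=150, f_stop=None): straight line of the TCP; rot=None keeps the orientation; rate is the mean speed in mm/s. With f_stop (N) it stops when the force on the tool has changed by that much, and returns True; else False.
- env.move_joints(angles): joint-space move.
- set_gripper(opening): finger opening in mm; the grip force is fixed at half the most; returns when the fingers have stopped.
- env.hold(seconds).
- env.ik(position, orientation): joint angles nearest the present ones, or None.
- env.read_state(): the state.
- viewer.camera(name): name is "scene" or "top" or "wrist"; returns the picture (420x560x3 uint8, blue, green, red); there is no depth.
- viewer.camera_params(name): a dict with "fx", "fy", "cx", "cy" (pixels), "dist" ([k1, k2, p1, p2, k3] as OpenCV has them; the pictures are not rectified), "pose" (4x4, takes a point from camera to world coordinates); the wrist camera has in their place "tool_from_camera" (4x4, takes a point from camera to tool coordinates, whose origin is the TCP and whose axes are the flange's). Camera axes: x right, y up, looking along -z (the intrinsics and any distortion apply to the point x, -y, -z); pixel columns grow to the right and rows downward; lengths in mm; the calibration is good to about 2 mm. A picture is of the moment at which its call begins: read the wrist's pose just before it. camera_params takes no time and is no camera call.
A pose or a line that the arm cannot do raises env.IKError and nothing moves.
- workorder.sign_off(): hands the job in; it is judged then, once.
The state is a dict: "time_s": time; "qpos": joint angles; "dq": joint speeds; "tau": joint torques, N m; "tool_pos": TCP position; "orientation": TCP orientation; "force": force on the tool from outside, world axes, zero at the start; "wrist_torque": the same for the moment, N m; "width": finger opening in mm; "grip_force": force on a finger pad.
Only numpy, scipy, OpenCV 4.12 (cv2) and the standard library are available. Lean on these libraries where they do the work, as an engineer would, in place of code of your own. Each camera call takes 0.05 s, during which the arm holds its last target. There are 200 camera calls.

## Working session

There is one attempt and no reset: what is moved stays moved. The work goes in short steps, each a Python script; the robot and the scene stay as the last script left them, time stands still between calls to the robot, and variables do not carry over. Pictures are saved under pics/ and viewed, at most 10 in all, crops included, and the job is handed in when it is done.

```bash
mkdir -p pics; ls; python3 - <<'E'
from station import env, viewer
import cv2
for n in("top","scene"):
    cv2.imwrite(f"pics/{n}0.png",viewer.camera(n))
    p=viewer.camera_params(n);print(n,p)
print(viewer.camera_params("wrist"));s=env.read_state();print(s)
E
```

```text
pics
top {'fx': 513.4496129137649, 'fy': 513.4496129137649, 'cx': 282.22337456777734, 'cy': 207.94113446800262, 'dist': array([-0.17943189,  0.        ,  0.        ,  0.        ,  0.        ]), 'pose': array([[-2.67482101e-02,  9.93408613e-01, -1.11462371e-01,
         3.91595808e+02],
       [-9.99636731e-01, -2.62123383e-02,  6.27055275e-03,
         4.30223372e+01],
       [ 3.30753173e-03,  1.11589606e-01,  9.93748872e-01,
         1.77614454e+03],
       [ 0.00000000e+00,  0.00000000e+00,  0.00000000e+00,
         1.00000000e+00]])}
scene {'fx': 535.6181423155804, 'fy': 535.6181423155804, 'cx': 281.53491809151944, 'cy': 215.79987259691535, 'dist': array([-0.06313617,  0.        ,  0.        ,  0.        ,  0.        ]), 'pose': array([[-8.26575562e-01, -4.05797230e-01,  3.90001857e-01,
         1.13675692e+03],
       [ 5.62432378e-01, -5.69640960e-01,  5.99315441e-01,
         9.36342922e+02],
       [-2.10395136e-02,  7.14729169e-01,  6.99084797e-01,
         1.14489781e+03],
       [ 0.00000000e+00,  0.00000000e+00,  0.00000000e+00,
         1.00000000e+00]])}
{'fx': 301.9579
[... 518 characters left out ...]
+00]])}
{'time_s': 0.1, 'qpos': array([-1.21697788e+00,  4.23760411e-01,  1.63062265e+00,  1.23351616e-05,
        1.08859395e+00, -1.89882220e-02]), 'dq': array([-0.00173901, -0.00335585, -0.0020121 , -0.00015796,  0.00263901,
       -0.0008082 ]), 'tau': array([ 3.41605064e-04, -5.45613527e+01, -2.74324983e+01,  6.45590597e-02,
        1.88242370e-02, -2.17465521e-05]), 'tool_pos': array([ 227.53907582, -581.68062225,  301.97829192]), 'orientation': array([ 9.82677440e-01,  1.85322881e-01, -1.09954838e-04, -6.83412584e-04]), 'force': array([-0.72666771,  0.32949813, -0.4941284 ]), 'wrist_torque': array([-0.01498918,  0.03675208,  0.00824344]), 'grip_force': 0.0, 'width': 87.87676160539353}
```

View pics/top0.png

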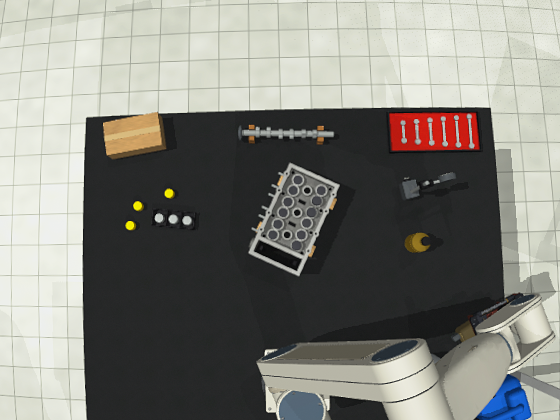

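View pics/scene0.png

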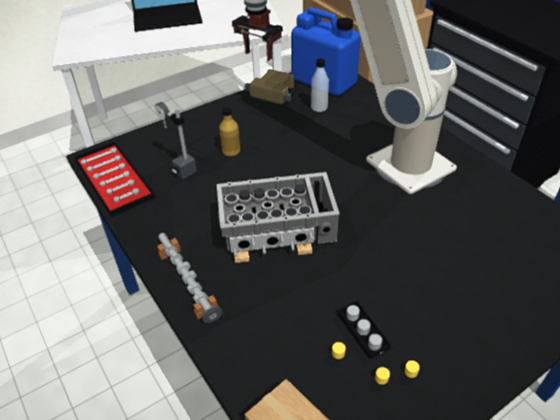

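The top view shows the head at about px (297,215), with the chain well at its lower-left end around (275,255). The dial and oil bottle are on the right, and the tray and yellow decoys on the left. The scene view agrees. Next I'll get a rough head pose from the rim, then take two wrist views.

```bash
cat > h.py <<'E'
import numpy as np, cv2
from scipy.spatial.transform import Rotation as R
from station import env, viewer, set_gripper, workorder
def K(p): return np.array([[p['fx'],0,p['cx']],[0,p['fy'],p['cy']],[0,0,1.]])
F=np.diag([1.,-1,-1])
def rays(p,T,px):
    n=cv2.undistortPoints(np.float64(px).reshape(-1,1,2),K(p),p['dist']).reshape(-1,2)
    d=np.c_[n,np.ones(len(n))]@F@T[:3,:3].T
    return T[:3,3],d/np.linalg.norm(d,axis=1)[:,None]
def onplane(p,T,px,z):
    o,d=rays(p,T,px); return o+d*((z-o[2])/d[:,2])[:,None]
def proj(p,T,X):
    c=(np.float64(X).reshape(-1,3)-T[:3,3])@T[:3,:3]@F
    return cv2.projectPoints(c,np.zeros(3),np.zeros(3),K(p),p['dist'])[0].reshape(-1,2)
def quat(psi):
    c,s=np.cos(psi),np.sin(psi)
    return R.from_matrix([[c,s,0],[s,-c,0],[0,0,-1]]).as_quat()
def wristT(st,p):
    T=np.eye(4);T[:3,:3]=R.from_quat(st['orientation']).as_matrix();T[:3,3]=st['tool_pos']
    return T@p['tool_from_camera']
E
python3 - <<'E'
from h import *
p=viewer.camera_params("top")
P=onplane(p,p['pose'],[(290,163),(340,185),(300,275),(249,250)],131)
print(P.round())
ax=((P[3]+P[2])-(P[0]+P[1]))[:2]; print(np.linalg.norm(ax)/2, np.linalg.norm(P[0]-P[1]))
yaw=np.arctan2(ax[1],ax[0]); e=ax/np.linalg.norm(ax)
end=(P[3]+P[2])[:2]/2; o=end-e*187   # well outer end ~155+22+10
print(yaw,o)
tx=yaw-np.pi/2; t=np.array([np.cos(tx),np.sin(tx)])
s=env.read_state()
env.move_l([s['tool_pos'][0],s['tool_pos'][1],420],rate=250)
w=viewer.camera_params("wrist"); D=[]
for i,k in enumerate((90,-90)):
    xy=o-73*t+k*e
    (env.reach if i==0 else env.move_l)([*xy,363],quat(tx))
    env.hold(.2)
    s=env.read_state(); im=viewer.camera("wrist"); cv2.imwrite(f"pics/w{i}.png",im); D.append(wristT(s,w))
    print(s['time_s'],s['tool_pos'],np.abs(s['dq']).max())
np.savez("v.npz",T=D,o=o,yaw=yaw)
E
```

```text
[[ 723.    3.  131.]
 [ 646. -157.  131.]
 [ 360.  -18.  131.]
 [ 444.  143.  131.]]
315.29558363590434 177.83354638944957
2.6849590222257977 [569.37668385 -20.30679258]
3.0167 [456.52598574 -46.67029158 363.02067235] 0.004403126775712984
4.6167 [ 617.6299132  -125.24997138  363.28919358] 0.003994116587533429
```

View pics/w0.png

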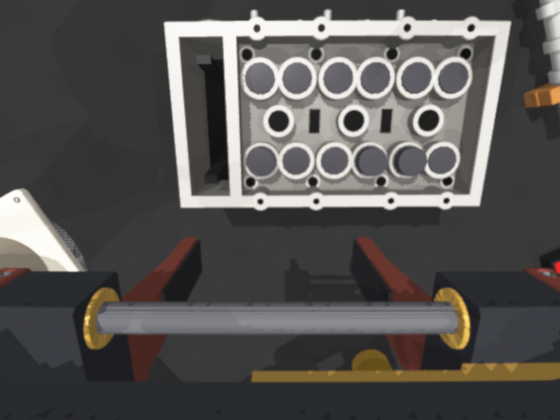

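View pics/w1.png

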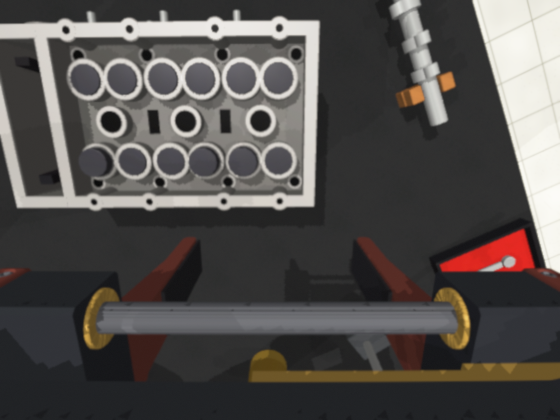

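The wrist views show twelve crowns in two rows (upper row at about row 78, lower at about 160), with the well at the left. The lower-row ones that look proud are cyl 1 at w1 (97,160), cyl 2 at w0 (371,160) / w1 (205,161), and cyl 3 at w0 (410,160). I'll triangulate all twelve crowns.

```bash
cat > tri.py <<'E'
from h import *
z=np.load("v.npz"); Ts=z['T']; w=viewer.camera_params("wrist"); C=[]; vis=[]
for i in (0,1):
    im=cv2.imread(f"pics/w{i}.png"); b,g,r=[im[...,k].astype(int) for k in range(3)]
    m=((b-g>=6)&(b>45)&(b<150)).astype(np.uint8)*255
    m[215:]=0; m=cv2.morphologyEx(m,cv2.MORPH_OPEN,np.ones((5,5)))
    cs,_=cv2.findContours(m,cv2.RETR_EXTERNAL,cv2.CHAIN_APPROX_NONE)
    L=[(*cv2.fitEllipse(cv2.convexHull(c)),cv2.contourArea(c)) for c in cs if cv2.contourArea(c)>300]
    L.sort(key=lambda e:(e[0][1]>120,e[0][0])); C.append(L); print(i,len(L))
    v=cv2.resize(im[0:220],None,fx=1.4,fy=1.4); 
    for e in L: cv2.ellipse(v,(tuple(1.4*np.array(e[0])),tuple(1.4*np.array(e[1])),e[2]),(0,255,0),1)
    vis.append(v)
cv2.imwrite("pics/fit.png",np.vstack(vis)[:600,:800])
if len(C[0])==len(C[1])==12:
    for a,b in zip(*C):
        o1,d1=rays(w,Ts[0],[a[0]]);o2,d2=rays(w,Ts[1],[b[0]]);d1,d2=d1[0],d2[0]
        s,t=np.linalg.lstsq(np.c_[d1,-d2],o2-o1,rcond=None)[0]
        p,q=o1+s*d1,o2+t*d2
        print(np.round(a[0]),np.round(a[1],1),np.round(b[0]),np.round(b[1],1),((p+q)/2).round(1),"gap",np.linalg.norm(p-q).round(1))
else:
    for L in C:
        for e in L: print(np.round(e[0]),np.round(e[1],1),e[3])
E
python3 tri.py
```

```text
0 0
1 0
```

View pics/fit.png

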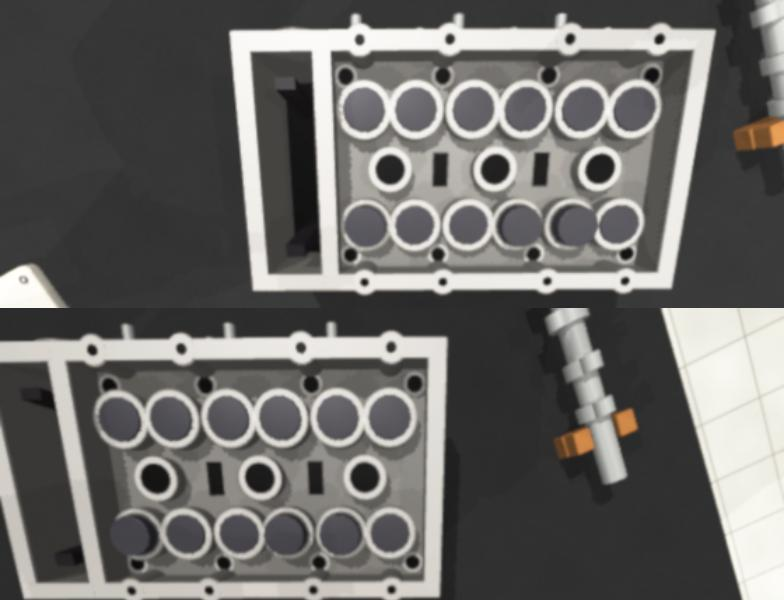

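The enlargement confirms lower-row tappets 1, 4 and 5 are proud. My colour mask caught nothing, so I'll sample some colours.

```bash
python3 - <<'E'
import cv2
a=cv2.imread("pics/w0.png");b=cv2.imread("pics/w1.png")
print([a[y,x].tolist() for x,y in((260,78),(340,78),(371,160),(371,155),(412,160),(398,166),(262,160),(320,135))])
print([b[y,x].tolist() for x,y in((97,160),(105,165),(112,168),(205,160),(216,166),(243,160),(279,78),(120,140))])
print(b[160,78:125].tolist()); print(a[160,388:430].tolist())
E
```

```text
[[116, 110, 113], [105, 99, 101], [98, 92, 94], [100, 93, 96], [99, 93, 95], [56, 52, 53], [97, 91, 93], [165, 171, 175]]
[[73, 68, 70], [68, 63, 65], [79, 80, 81], [80, 72, 74], [51, 48, 49], [81, 76, 78], [96, 90, 93], [85, 90, 91]]
[[60, 59, 61], [68, 65, 66], [72, 67, 69], [72, 68, 69], [72, 68, 69], [72, 68, 69], [72, 68, 69], [72, 67, 69], [72, 68, 69], [72, 68, 69], [72, 68, 69], [72, 68, 69], [72, 68, 69], [72, 67, 68], [73, 68, 69], [73, 68, 69], [74, 68, 69], [73, 68, 69], [74, 68, 70], [73, 68, 70], [73, 68, 70], [74, 68, 70], [73, 68, 70], [73, 68, 70], [73, 68, 70], [72, 67, 70], [70, 65, 66], [59, 54, 56], [43, 40, 42], [33, 30, 31], [31, 29, 29], [31, 29, 30], [32, 31, 31], [41, 40, 41], [65, 66, 67], [108, 112, 114], [155, 160, 163], [179, 185, 189], [182, 188, 191], [170, 175, 178], [134, 136, 139], [94, 92, 94], [75, 71, 72], [74, 68, 69], [73, 68, 69], [73, 68, 69], [73, 67, 68]]
[[118, 122, 125], [164, 169, 173], [198, 204, 208], [195, 200, 204], [155, 160, 162], [103, 105, 107], [64, 62, 63], [50, 47, 48], [50, 46, 47], [52, 48, 49], [64, 60, 61], [84, 79, 80], [96, 91, 92], [98, 92, 94], [99, 92, 94], [98, 92, 93], [98, 92, 93], [98, 92, 93], [97, 92, 93], [97, 92, 94], [97, 92, 94], [97, 92, 93], [98, 93, 94], [99, 93, 95], [99, 93, 95], [98, 92, 95], [99, 93, 95], [99, 93, 95], [98, 92, 95], [99, 93, 95], [99, 93, 95], [98, 91, 93], [99, 93, 94], [98, 92, 94], [98, 92, 93], [98, 92, 94], [98, 92, 94], [98, 92, 93], [109, 106, 108], [130, 131, 133], [105, 105, 107], [90, 85, 88]]
```

```bash
sed -i 's/m=((b-g.*/m=((cv2.GaussianBlur((b-g).astype(np.float32),(3,3),0)>2.5)\&(g>56)\&(g<125)).astype(np.uint8)*255/' tri.py; python3 tri.py
```

```text
0 12
1 12
[259.  78.] [27.4 29.3] [85. 79.] [25.5 30.9] [495.2  69.  113.1] gap 0.2
[297.  78.] [27.2 29.1] [122.  79.] [26.3 30.3] [529.3  52.4 113. ] gap 0.1
[338.  77.] [26.8 29.8] [163.  78.] [26.7 30.1] [567.1  34.2 113.1] gap 0.3
[375.  77.] [27.  30.2] [200.  78.] [26.9 29.9] [601.3  17.6 113.3] gap 0.2
[416.  77.] [26.6 30.5] [241.  78.] [27.2 29.6] [639.   -0.7 113.4] gap 0.1
[453.  77.] [26.2 30.8] [278.  78.] [26.9 29.4] [673.2 -17.4 113.6] gap 0.1
[261. 161.] [27.2 27.7] [ 92. 162.] [25.7 28.6] [458.9  -6.3 123.8] gap 0.4
[296. 161.] [25.3 25.9] [132. 161.] [23.6 26.8] [492.7 -23.1 112.7] gap 0.0
[334. 160.] [24.7 26. ] [170. 161.] [24.2 26. ] [530.5 -41.4 112.9] gap 0.4
[372. 161.] [27.8 28.5] [203. 162.] [26.4 27.6] [564.6 -58.  123.3] gap 0.2
[412. 161.] [27.  29.1] [243. 161.] [27.1 27.8] [602.8 -76.4 123.5] gap 0.2
[442. 160.] [23.7 27.1] [278. 160.] [24.9 25.3] [636.6 -92.8 113.6] gap 0.2
```

View pics/fit.png

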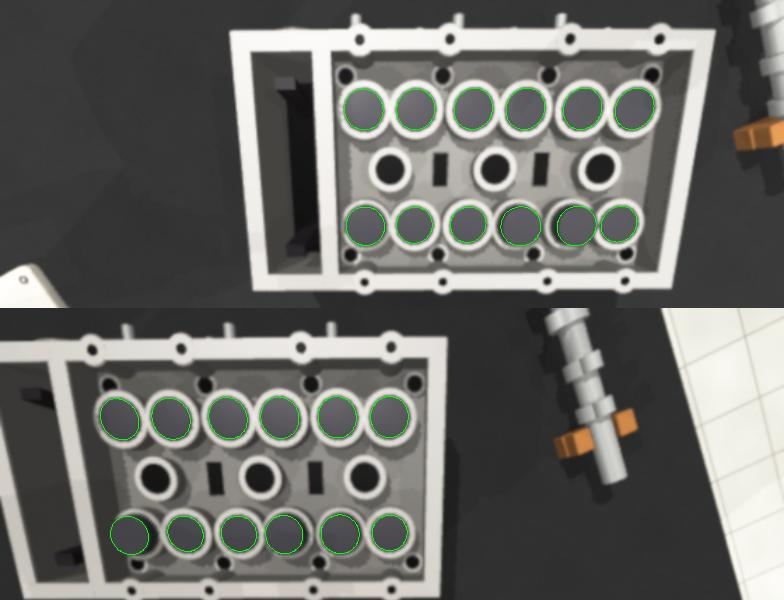

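All twelve crowns triangulate cleanly. Nine are at about 113.2 and three at about 123.5, so heights read about 2 mm low. Row spacing is 83.6 and pair spacing 38, both as expected. I'll close the fingers and press cylinder 1 first with a force stop.

```bash
cat > press.py <<'E'
from h import *
import sys
def press(xy,q):
    t=env.tips_ahead
    env.reach([*xy,t+150],q); env.move_l([*xy,t+131],rate=100); env.hold(.15)
    f0=env.read_state()['force'][2]
    hit=env.move_l([*xy,t+111],rate=12,f_stop=15)
    s=env.read_state(); print(hit,"tip z",s['tool_pos'][2]-t,"xy err",(s['tool_pos'][:2]-xy).round(1),"dF",s['force'][2]-f0)
    env.hold(.2); s=env.read_state(); print(" settled",s['tool_pos'][2]-t,s['force'][2]-f0)
    env.move_l([*xy,t+150],rate=100); print(" t",env.read_state()['time_s'])
P={1:(458.9,-6.3),2:(564.6,-58.0),3:(602.8,-76.4)}
if __name__=="__main__":
    q=quat(float(np.load("v.npz")['yaw'])-np.pi/2)
    if '1' in sys.argv[1:]: set_gripper(0); print(env.read_state()['width'])
    for a in sys.argv[1:]: press(P[int(a)],q)
E
python3 press.py 1
```

```text
0.5989314385031516
True tip z 115.28422380898007 xy err [0.1 0. ] dF 7.575795553927491
 settled 115.27402888828732 6.938187255706152
 t 9.375
```

Tripped at 115.3, which matches home. I'll re-press to confirm it's on the stop rather than short.

```bash
sed -i 's/    if .1. in.*/    pass/; s/f_stop=15/f_stop=20/' press.py; python3 press.py 1
```

```text
True tip z 115.26834242650685 xy err [0.1 0. ] dF 7.849553714522593
 settled 115.27408753451991 7.525514146035176
 t 12.05
```

It trips at the same height under a higher force, so tappet 1 is on its stop. Now 2 and 3, then a look from both wrist viewpoints.

```bash
python3 press.py 2 3 && cp pics/w0.png pics/a0.png && cp pics/w1.png pics/a1.png && python3 - <<'E'
from h import *
z=np.load("v.npz"); o,yaw=z['o'],float(z['yaw']); e=np.array([np.cos(yaw),np.sin(yaw)]);tx=yaw-np.pi/2;t=np.array([np.cos(tx),np.sin(tx)])
w=viewer.camera_params("wrist"); D=[None,None]
s=env.read_state(); env.move_l([*s['tool_pos'][:2],300],rate=200)
for i,k in ((1,-90),(0,90)):
    env.move_l([*(o-73*t+k*e),363],quat(tx),rate=180); env.hold(.2)
    s=env.read_state(); cv2.imwrite(f"pics/w{i}.png",viewer.camera("wrist")); D[i]=wristT(s,w)
np.savez("v.npz",T=D,o=o,yaw=yaw); print(s['time_s'])
E
python3 tri.py
```

```text
True tip z 115.32175501531864 xy err [ 0.1 -0. ] dF 8.219700952587127
 settled 115.31901407327493 6.944565908870534
 t 15.025
True tip z 115.30463363178364 xy err [ 0.1 -0. ] dF 5.424555229957864
 settled 115.3348000732529 5.952143416992822
 t 17.7583
20.4583
0 12
1 12
[259.  78.] [27.4 29.3] [85. 79.] [26. 31.] [495.3  68.2 112.8] gap 0.3
[297.  78.] [27.2 29.4] [122.  79.] [26.4 30.6] [529.5  51.5 113.1] gap 0.4
[338.  78.] [27.  29.8] [163.  78.] [26.9 30. ] [567.4  33.3 112.8] gap 0.3
[375.  78.] [26.9 30.3] [200.  78.] [27.  30.1] [601.5  16.6 113.1] gap 0.2
[416.  78.] [26.5 30.4] [242.  78.] [27.2 29.7] [639.2  -1.7 113.4] gap 0.0
[453.  78.] [26.2 31. ] [279.  77.] [27.2 29.5] [673.5 -18.3 113.4] gap 0.0
[261. 161.] [26.6 26.9] [ 98. 161.] [23.9 28.5] [458.6  -7.5 112.7] gap 0.0
[296. 161.] [25.2 25.7] [133. 161.] [23.5 26.9] [492.9 -24.  112.6] gap 0.0
[334. 161.] [24.7 26.1] [171. 161.] [24.2 26.5] [530.7 -42.4 113. ] gap 0.2
[369. 161.] [25.3 27.6] [206. 161.] [25.7 27.3] [564.7 -59.  113.2] gap 0.1
[407. 160.] [25.2 27.6] [244. 161.] [26.1 27. ] [602.7 -77.2 113.2] gap 0.1
[442. 160.] [23.8 27.2] [279. 161.] [25.3 25.4] [636.8 -93.9 113.5] gap 0.2
```

View pics/fit.png

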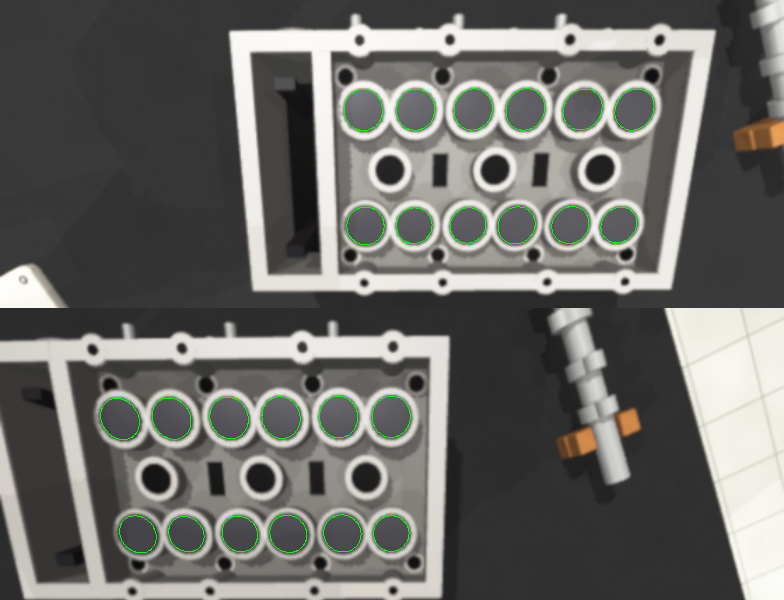

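All twelve crowns now lie in one plane (112.6–113.5), each concentric in its boss, and the robot is clear. Signing off.

```bash
python3 -c "
from station import workorder
print(workorder.sign_off())"
```

```text
the job is handed in; nothing more can be done
None
```

The three proud tappets were pressed fully home in the order 1, 2, 3, all twelve crowns now measure level, and the job is handed in (about 20 s on the robot's clock).

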